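Stir the scent beads in the singing bowl

TASK

Take the upright wooden stirring stick from its coconut-wood spoon rest, put its thick foot down near the floor of the brass bowl, and stir the wooden scent beads in wide circles, clockwise seen from above, for at least two full turns, so that both large beads are pushed out of the places where they lay. Keep the two large beads in the bowl, then stand the stick back upright on the spot on the rest where it stood, and let go.

Things in the scene. Friction and masses are not known exactly. Their poses are not given: they have to be found in the camera images.
- stick: Pale wooden stick, 180 mm tall, upright on a coconut-wood spoon rest (flat round plate, 120 mm across, with a tab; top 10 mm above the work surface, no rim). Round foot 26 mm in diameter up to 32 mm, tapering to an 18 mm round stem from 46 mm up. About 80 g. Origin: centre of the foot's underside; z up the stick. Grip it 145 mm above the origin, fingers down. Return it within 25 mm of its start.
- bowl: Brass bowl on round wooden base, fixed; rim 200 mm across, 90 mm above the work surface; wall 4 mm. Inner floor flat, 150 mm across, 36 mm above the work surface. Origin: on its axis at work surface height, z up; yaw arbitrary. Five beads lie 29 to 39 mm from the axis, the middle is free. Stir with the foot's underside under 15 mm (say 5) above it on a 25 to 33 mm circle; over 34 may jam beads.
- bead_a: One of the two large wooden beads in the bowl: chunky bevelled disc 24 mm in diameter and 20 mm tall, lying flat (the three small ones: 16 and 14 mm). 12 g. Origin: its centre. Must be pushed more than 8 mm from its start while stirring, and stay in the bowl.
- bead_b: The other large wooden bead, same size and demands as bead_a. Origin: its centre.

How it is judged:
By the outcome, as a careful person would: the job done as asked, in the order asked, and still so for the second after the job is handed in, with the robot touching nothing.
It also fails if it takes over 64 s, if anything falls off the work surface, if the arm or the gripper's body presses on something with over 40 N, if the wrist force passes 120 N, or if a joint passes its speed limit or range.

ROBOT

A 7-joint arm with a two-finger parallel gripper is mounted at the origin on the work surface. World frame = base frame: x ahead of the robot, y to its left, z up, the work surface at z = 0. Lengths are in m, angles in rad, forces in N, time in s.
With the tool pointing down it reaches from about 0.425 to 0.95 m from the base axis. Payload 4.7 kg.
Tool frame: the origin (TCP) lies at the very end of the fingers, on their centre line; the grasp point (between the pads) lies robot.grasp_offset behind it (robot.grasp_offset is the distance from the TCP to the grasp point, in m); z points along the fingers, x is the direction in which the jaws open and shut, and the axes are right-handed (so a half turn about z gives the same grasp; the last joint's range is limited). The gripper opens to 87 mm and grips with 3 to 60 N. Pads are 19 mm wide; open, the fingers measure 117 mm over their backs; the gripper's body (75 mm by 190 mm) begins 51 mm behind the grasp point.
Start: joints at [-1.306, 0.469, -0.049, 1.532, 0.024, 1.141, -0.082], TCP at [0.195, 0.646, 0.223] pointing down, gripper open.
Joint ranges: [-2.59, 2.59], [-0.33, 1.99], [-1.39, 1.29], [0.1, 2.45], [-1.04, 4.18], [0.21, 1.99], [-2.66, 2.66]. Speed limits (rad/s): [2.57, 2.57, 3.14, 3.14, 3.14, 3.14, 3.14].

INTERFACE

Orientations are given as a rotation vector (axis times angle).
In Python, from bench import get_state, imaging, robot gives the robot as it stands. The module is installed in compiled form; this text tells all that it offers.
- The arm moves only by the tool servo_tool, never from a script. Its argument "moves" is a list of rows, each an object with "delta_pos": the shift along the world's x, y, z in mm, a list of three; "angular": the turn, a rotation vector about the world's x, y, z in degrees, a list of three; "jaw": the closure, from 0 (fully open) to 1 (shut). A call has 1 to 10 rows; each row is the pose to reach, as a shift and turn from the pose commanded when the call began; what a row does not reach only later rows make up. A row lasts 1/8 s, in which the tool goes at most 62.5 mm and 10.7 degrees, less where a joint would pass 70% of its speed; a pose out of reach is approached as far as the arm can. A call with a gripper value outside its range is refused whole. The fingers move at their own pace and stop on an object; "grip_force" is the grip in N (left out, the last holds). Time passes only in rows, so rows that repeat a pose let the fingers close. It gives the time, the measured TCP pose, the force and the opening at its end, in the units of the state.
- get_state(): the state, without advancing time (a new reading comes with each control period).
- imaging.read_camera(name): name is "scene" or "top" or "wrist"; returns a dict with "img" (400x640x3 uint8, red, green, blue), "vfov" (degrees; the focal length in pixels is half the picture's height over the tangent of half this angle, whatever the lens; pixels are square), "cx", "cy" (the principal point, pixels), "dist_coeffs" ([k1, k2, p1, p2, k3] as OpenCV has them; the pictures are not rectified), "pose" (4x4, takes a point from camera to world coordinates); the wrist camera has in their place "hand_eye" (4x4, takes a point from camera to tool coordinates, whose origin is the TCP and whose axes are the tool frame's). Camera axes: x right, y down, z forward; pixel columns grow to the right and rows downward; lengths in m; the calibration is good to about 2 mm. A picture is of the moment at which its call begins: read the wrist's pose just before it. There is no depth.
- robot.hand_in(): hands the job in, once; it reports no verdict.
The state is a dict: "time_s": time; "joint_pos": joint angles; "joint_vel": joint speeds; "joint_torque": joint torques, N m; "tool_pos": TCP position; "eef_rot": TCP orientation; "wrist_force": force on the tool from outside, world axes, zero at the start; "ft_torque": the same for the moment, N m; "width": finger opening in m.
Only numpy, scipy, OpenCV 4.12 (cv2) and the standard library are available. Lean on these libraries where they do the work, as an engineer would, in place of code of your own. Each camera call takes 0.05 s, during which the arm holds its last target.

## Working session

There is one attempt and no reset: what is moved stays moved. The work goes in short steps, Python scripts to look and compute and a tool call to move; the robot and the scene stay as the last step left them, time stands still between calls to the robot, and variables do not carry over. Pictures are saved under pics/ and viewed, and the job is handed in when it is done.

Besides the shell and the picture viewer there is one more tool, called after ">>>" as name([rows], argument=value, ...), one row to a line, values as JSON. servo_tool: Moves the arm, as the interface text tells. Its arguments: {"type":"object","properties":{"moves":{"type":"array","items":{"type":"object","properties":{"delta_pos":{"type":"array","items":{"type":"number"}},"angular":{"type":"array","items":{"type":"number"}},"jaw":{"type":"number"}}}},"grip_force":{"type":"number"}},"required":["moves"]}

```bash
mkdir -p pics
python3 - <<'E'
from bench import get_state, imaging, robot
import cv2,pickle
s=get_state();print(s, robot.grasp_offset)
d={}
for n in ["scene","top"]:
    c=imaging.read_camera(n);d[n]=c
    cv2.imwrite(f"pics/{n}0.png",c["img"][:,:,::-1]);print(n,{k:v for k,v in c.items() if k!="img"})
pickle.dump(d,open("cams.pkl","wb"))
E
```

```text
{'time_s': 0.0, 'joint_pos': array([-1.3058793 ,  0.46948071, -0.04861879,  1.53367073,  0.0241209 ,
        1.14101715, -0.08230938]), 'joint_vel': array([ 7.24147956e-04,  8.47768223e-04,  2.48549085e-04,  2.75925071e-05,
        3.71307467e-04, -1.52061764e-03, -8.91755022e-04]), 'joint_torque': array([ 3.05299418e-04, -5.07981169e+01, -8.06580833e-02, -2.36141574e+01,
       -6.14013872e-02,  3.82619805e-02,  1.76769086e-04]), 'tool_pos': array([0.1952945 , 0.64550714, 0.22148288]), 'eef_rot': array([ 2.52163607e+00,  1.87165660e+00, -2.43009884e-03]), 'wrist_force': array([-0.02978715, -0.13970251,  1.19290538]), 'ft_torque': array([-0.04358226, -0.02870117, -0.02333256]), 'width': 0.08706128094870574} 0.0187
scene {'vfov': 51.2971329846028, 'cx': 318.952942641018, 'cy': 197.20485044874812, 'dist_coeffs': array([-0.09701786,  0.        ,  0.        ,  0.        ,  0.        ]), 'pose': array([[-0.41346042,  0.77042969, -0.48527166,  0.95612427],
       [ 0.91051412,  0.34761164, -0.22389772,  0.18548842],
       [-0.00381138, -0.53441954, -0.84521076,  0.79704833],
       [ 0.        ,  0.        ,  0.        ,  1.        ]])}
top {'vfov': 55.80453864929607, 'cx': 323.6156344141983, 'cy': 194.88969916985516, 'dist_coeffs': array([-0.00224281,  0.        ,  0.        ,  0.        ,  0.        ]), 'pose': array([[-0.19798662, -0.95436475,  0.2235827 ,  0.38991005],
       [-0.9802025 ,  0.19228155, -0.04723196,  0.01087926],
       [ 0.00208569, -0.22850762, -0.97353989,  0.712513  ],
       [ 0.        ,  0.        ,  0.        ,  1.        ]])}
```

View pics/scene0.png

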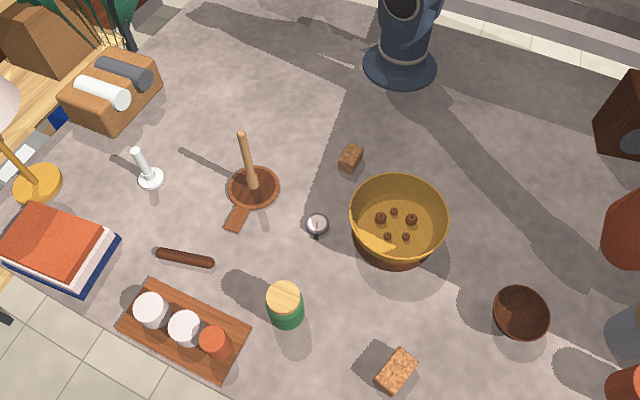

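View pics/top0.png

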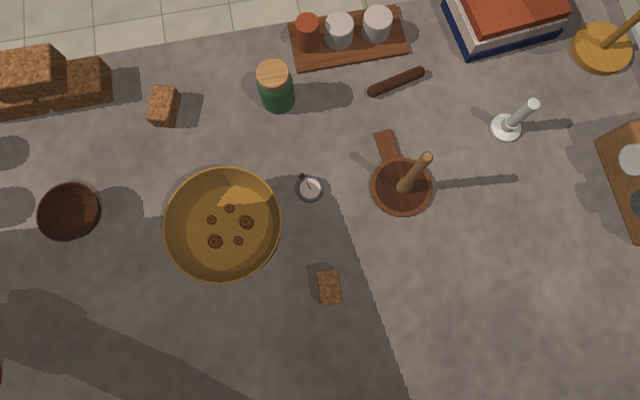

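The scene view has the stick's foot near (252,187) and its top at (241,132), with the bowl rim around (398,222). In the top view the foot is near (404,190) and the stick's top at (427,157). The rim centre is near (222,224), and the large beads are near (247,222) and (215,241). Next I'll measure these.

```bash
cat > h.py <<'E'
import numpy as np, cv2
def K(c):
    f=c["img"].shape[0]/2/np.tan(np.radians(c["vfov"]/2))
    return np.array([[f,0,c["cx"]],[0,f,c["cy"]],[0,0,1.]])
def rays(c,px,T=None):
    T=c["pose"] if T is None else T
    u=cv2.undistortPoints(np.array(px,float).reshape(-1,1,2),K(c),np.array(c["dist_coeffs"])).reshape(-1,2)
    d=np.c_[u,np.ones(len(u))]@T[:3,:3].T
    return T[:3,3],d
def onz(c,px,z,T=None):
    o,d=rays(c,px,T); return o+d*((z-o[2])/d[:,2])[:,None]
def tri(c1,p1,c2,p2):
    o1,d1=rays(c1,[p1]);o2,d2=rays(c2,[p2]);d1=d1[0];d2=d2[0]
    a=np.linalg.lstsq(np.c_[d1,-d2],o2-o1,rcond=None)[0]
    A=o1+a[0]*d1;B=o2+a[1]*d2
    return (A+B)/2,np.linalg.norm(A-B)
def proj(c,P,T=None):
    T=c["pose"] if T is None else T
    M=np.linalg.inv(T); r,_=cv2.Rodrigues(M[:3,:3])
    return cv2.projectPoints(np.array(P,float).reshape(-1,1,3),r,M[:3,3],K(c),np.array(c["dist_coeffs"]))[0].reshape(-1,2)
E
python3 - <<'E'
import pickle,cv2,numpy as np
from h import *
d=pickle.load(open("cams.pkl","rb"))
for n,box,sb in [("scene",(335,160,460,280),(215,120,290,240)),("top",(150,150,295,295),(360,120,450,225))]:
    c=d[n];im=c["img"];hsv=cv2.cvtColor(im,cv2.COLOR_RGB2HSV)
    x0,y0,x1,y1=box
    m=(cv2.inRange(hsv,(14,110,40),(30,255,255)))[y0:y1,x0:x1]
    cs=max(cv2.findContours(m,cv2.RETR_EXTERNAL,cv2.CHAIN_APPROX_NONE)[0],key=cv2.contourArea)
    h=cv2.convexHull(cs).reshape(-1,2)+[x0,y0]
    P=onz(c,h,0.09)
    (cx,cy),r=cv2.minEnclosingCircle(P[:,:2].astype(np.float32))
    # LSQ circle
    A=np.c_[P[:,:2],np.ones(len(P))];s=np.linalg.lstsq(A,(P[:,:2]**2).sum(1),rcond=None)[0];C=s[:2]/2
    print(n,"enclosing",cx,cy,r,"lsq",C,np.sqrt(s[2]+C@C))
    x0,y0,x1,y1=sb
    cv2.imwrite(f"pics/{n}_stick.png",cv2.resize(im[y0:y1,x0:x1,::-1],None,fx=5,fy=5,interpolation=cv2.INTER_NEAREST))
    x0,y0,x1,y1=box
    cv2.imwrite(f"pics/{n}_bowl.png",cv2.resize(im[y0:y1,x0:x1,::-1],None,fx=4,fy=4,interpolation=cv2.INTER_NEAREST))
st,e=tri(d["scene"],(241.5,132),d["top"],(427.5,156));print("sticktop",st,e)
print(onz(d["scene"],[(252,187)],0.01),onz(d["top"],[(404,190)],0.01))
E
```

```text
scene enclosing 0.5234799385070801 0.15622283518314362 0.10425984859466553 lsq [0.52260036 0.1558586 ] 0.10130584490548217
top enclosing 0.5197426080703735 0.15617573261260986 0.10006626695394516 lsq [0.51994588 0.15615908] 0.09920345929406005
sticktop [ 0.53581109 -0.17217016  0.19327547] 0.0020930685010483487
[[ 0.54193713 -0.17342623  0.01      ]] [[ 0.53024649 -0.17620632  0.01      ]]
```

```bash
cd pics; python3 -c "
import cv2,numpy as np
a=cv2.imread('scene_stick.png');b=cv2.imread('top_stick.png');print(a.shape,b.shape)
h=600
cv2.imwrite('st.png',np.hstack([a[:525],b[:525,:425]])[:, :800])
a=cv2.imread('scene_bowl.png');b=cv2.imread('top_bowl.png');print(a.shape,b.shape)
"
```

```text
(600, 375, 3) (525, 450, 3)
(480, 500, 3) (580, 580, 3)
```

View pics/st.png

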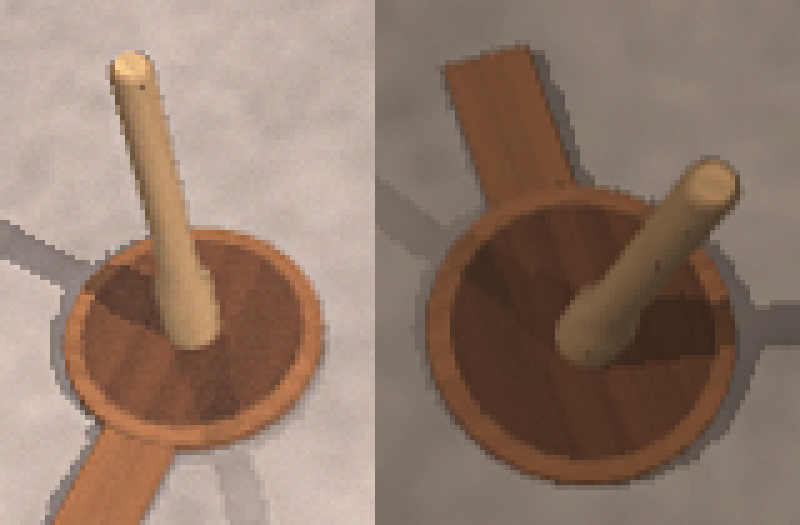

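View pics/top_bowl.png

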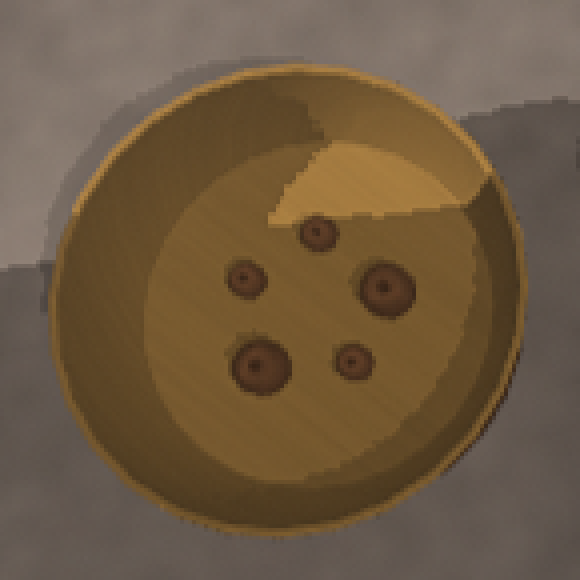

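The crops show the stick's top disc at scene (241.4,133.2) and top (427.8,156.8). The top-view bowl crop puts the large beads at crop (387,290) and (262,366). I'll cross-check the stick and bead positions.

```bash
python3 - <<'E'
import pickle,cv2,numpy as np
from h import *
d=pickle.load(open("cams.pkl","rb"))
s,t=d["scene"],d["top"]
print(tri(s,(241.4,133.2),t,(427.8,156.8)),onz(s,[(241.4,133.2)],.19),onz(t,[(427.8,156.8)],.19))
sa=np.linspace(0,2*np.pi,90)
for n,sb in (("scene",(215,120,290,240)),("top",(360,120,450,225))):
    c=d[n];x0,y0,x1,y1=sb
    hsv=cv2.cvtColor(c["img"],cv2.COLOR_RGB2HSV)[y0:y1,x0:x1]
    # plate outline
    m=cv2.inRange(hsv,(0,110,40),(14,255,255))
    cs=max(cv2.findContours(m,cv2.RETR_EXTERNAL,cv2.CHAIN_APPROX_NONE)[0],key=cv2.contourArea)
    C=np.array([.536,-.173]) # draw model for check
    im=cv2.resize(c["img"][y0:y1,x0:x1,::-1],None,fx=5,fy=5,interpolation=cv2.INTER_NEAREST).copy()
    for r,z in ((.013,.01),(.009,.19),(.06,.01)):
        P=np.c_[C[0]+r*np.cos(sa),C[1]+r*np.sin(sa),np.full(90,z)]
        for p in proj(c,P): cv2.circle(im,tuple(int(v) for v in ((p-[x0,y0]+.5)*5)),1,(0,255,0),-1)
    cv2.imwrite(f"pics/{n}_chk.png",im)
b=np.array([(387,290),(262,366),(318,233),(246,279),(354,361)])/4+150
B=onz(t,b,.054);print(B, B[:,:2]-[.521,.156],np.linalg.norm(B[:,:2]-[.521,.156],axis=1))
E
cd pics; python3 -c "
import cv2,numpy as np
a=cv2.imread('scene_chk.png');b=cv2.imread('top_chk.png')
cv2.imwrite('chk.png',np.hstack([a[:525],b[:525,:425]]))"
```

```text
(array([ 0.5356334 , -0.17351313,  0.18911599]), np.float64(0.002561315610750693)) [[ 0.53630403 -0.17155528  0.19      ]] [[ 0.53579918 -0.17452395  0.19      ]]
[[0.51893547 0.12144009 0.054     ]
 [0.49664748 0.17981682 0.054     ]
 [0.55026395 0.14756056 0.054     ]
 [0.53605482 0.18159803 0.054     ]
 [0.49089299 0.14027838 0.054     ]] [[-0.00206453 -0.03455991]
 [-0.02435252  0.02381682]
 [ 0.02926395 -0.00843944]
 [ 0.01505482  0.02559803]
 [-0.03010701 -0.01572162]] [0.03462152 0.03406298 0.03045657 0.02969691 0.03396471]
```

View pics/chk.png

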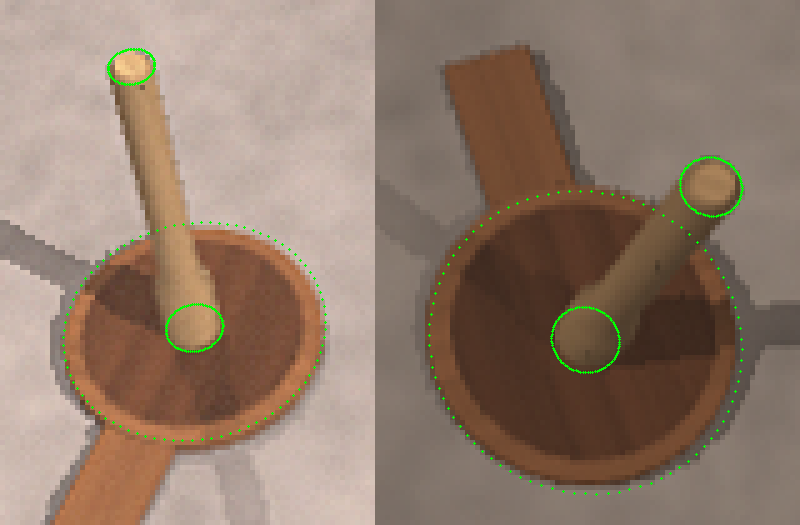

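The overlay fits, so I take the stick at (0.536, -0.173) and the bowl axis at (0.521, 0.156). First I'll move above the stick, going round the arm's inner reach limit.

>>> servo_tool([
  {"delta_pos":[30,-20,5],"jaw":0},
  {"delta_pos":[65,-50,10],"jaw":0},
  {"delta_pos":[100,-80,15],"jaw":0},
  {"delta_pos":[140,-115,20],"jaw":0},
  {"delta_pos":[180,-150,20],"jaw":0},
  {"delta_pos":[215,-190,20],"jaw":0},
  {"delta_pos":[250,-230,20],"jaw":0},
  {"delta_pos":[280,-275,20],"jaw":0},
  {"delta_pos":[300,-325,20],"jaw":0},
  {"delta_pos":[310,-380,20],"jaw":0},
], grip_force=40)

```text
schema error: expected keys delta_pos, angular, jaw
```

>>> servo_tool([
  {"delta_pos":[4,-50,0]},
  {"delta_pos":[8,-105,0]},
  {"delta_pos":[12,-160,0]},
  {"delta_pos":[16,-215,0]},
  {"delta_pos":[20,-270,0]},
  {"delta_pos":[24,-320,0]},
  {"delta_pos":[28,-370,0]},
  {"delta_pos":[31,-415,0]},
  {"delta_pos":[31,-439,0]},
  {"delta_pos":[31,-439,0]},
])

```text
schema error: expected keys delta_pos, angular, jaw
```

```bash
cat > wl.py <<'E'
import sys,cv2,numpy as np
from bench import get_state, imaging
s=get_state();c=imaging.read_camera("wrist");n=sys.argv[1]
np.save(f"pics/{n}.npy",{"s":s,"c":c},allow_pickle=True)
cv2.imwrite(f"pics/{n}.png",c["img"][:,:,::-1]);print({k:np.round(v,4) for k,v in s.items() if k!="joint_torque"})
E
python3 wl.py w1
```

```text
{'time_s': np.float64(0.1), 'joint_pos': array([-1.3059,  0.4694, -0.0486,  1.5336,  0.0241,  1.141 , -0.0823]), 'joint_vel': array([-0.0003, -0.002 ,  0.001 , -0.0021, -0.0001,  0.001 , -0.0001]), 'tool_pos': array([0.1953, 0.6456, 0.2216]), 'eef_rot': array([ 2.5217e+00,  1.8718e+00, -2.1000e-03]), 'wrist_force': array([ 0.4623,  0.0336, -0.4777]), 'ft_torque': array([-0.0042,  0.018 ,  0.0085]), 'width': np.float64(0.087)}
```

View pics/w1.png

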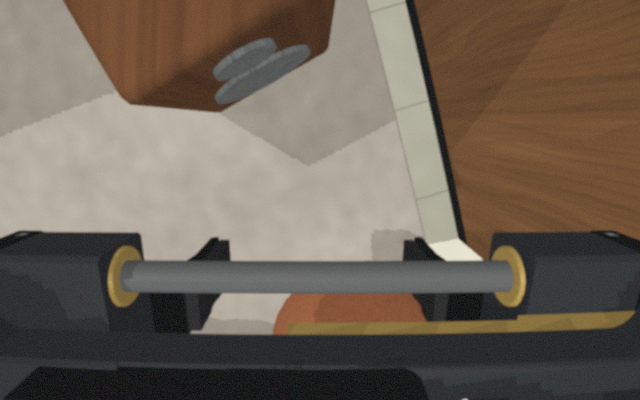

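The arm didn't move because every row needs all three keys. The wrist view shows the start location, with an orange pot directly below and a wooden block ahead, so I'll rise before travelling.

>>> servo_tool([
  {"delta_pos":[5,0,25],"angular":[0,0,0],"jaw":0},
  {"delta_pos":[40,-25,45],"angular":[0,0,0],"jaw":0},
  {"delta_pos":[85,-65,45],"angular":[0,0,0],"jaw":0},
  {"delta_pos":[130,-105,45],"angular":[0,0,0],"jaw":0},
  {"delta_pos":[175,-145,45],"angular":[0,0,0],"jaw":0},
  {"delta_pos":[215,-190,45],"angular":[0,0,0],"jaw":0},
  {"delta_pos":[250,-235,45],"angular":[0,0,0],"jaw":0},
  {"delta_pos":[280,-280,40],"angular":[0,0,0],"jaw":0},
  {"delta_pos":[300,-330,35],"angular":[0,0,0],"jaw":0},
  {"delta_pos":[310,-380,30],"angular":[0,0,0],"jaw":0},
], grip_force=40)

```text
time_s: 1.4
tool_pos: [0.5063, 0.2639, 0.2521]
eef_rot: [2.523, 1.871, -0.0]
wrist_force: [0.4, -0.3, -0.1]
width: 0.0869
```

>>> servo_tool([
  {"delta_pos":[4,-50,0],"angular":[0,0,0],"jaw":0},
  {"delta_pos":[8,-105,0],"angular":[0,0,0],"jaw":0},
  {"delta_pos":[12,-160,0],"angular":[0,0,0],"jaw":0},
  {"delta_pos":[16,-215,0],"angular":[0,0,0],"jaw":0},
  {"delta_pos":[20,-270,0],"angular":[0,0,0],"jaw":0},
  {"delta_pos":[24,-320,0],"angular":[0,0,0],"jaw":0},
  {"delta_pos":[28,-370,0],"angular":[0,0,0],"jaw":0},
  {"delta_pos":[31,-415,0],"angular":[0,0,0],"jaw":0},
  {"delta_pos":[31,-439,0],"angular":[0,0,0],"jaw":0},
  {"delta_pos":[31,-439,0],"angular":[0,0,0],"jaw":0},
])

```text
time_s: 2.65
tool_pos: [0.5358, -0.175, 0.2524]
eef_rot: [2.527, 1.867, -0.001]
wrist_force: [-0.8, 1.5, -0.6]
width: 0.0871
```

```bash
python3 wl.py w2
```

```text
{'time_s': np.float64(2.65), 'joint_pos': array([-0.063 ,  0.2663,  0.3751,  1.7834, -0.1069,  1.1124,  1.6202]), 'joint_vel': array([-0.0358, -0.0096, -0.0518,  0.0101, -0.0185,  0.0039, -0.0129]), 'tool_pos': array([ 0.5358, -0.175 ,  0.2524]), 'eef_rot': array([ 2.5266e+00,  1.8668e+00, -1.4000e-03]), 'wrist_force': array([-0.7855,  1.5101, -0.5549]), 'ft_torque': array([ 0.0167, -0.0071,  0.0268]), 'width': np.float64(0.0871)}
```

View pics/w2.png

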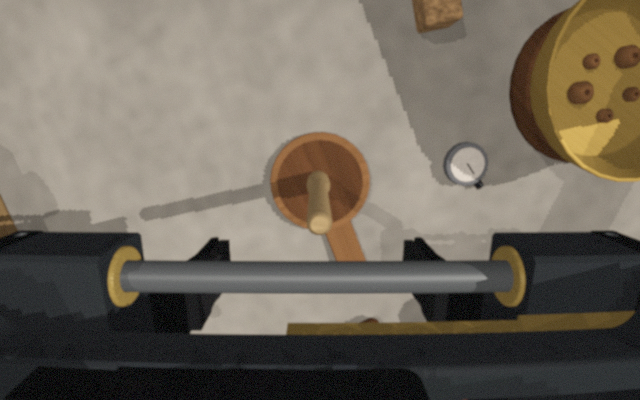

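The wrist view shows the stick top at about (319,225), centred between the fingers at x≈320, and the foot near (318,185). I'll check that with a ray.

Run:
```python
import numpy as np
from scipy.spatial.transform import Rotation as R
from h import *
d=np.load("pics/w2.npy",allow_pickle=True).item();s,c=d["s"],d["c"]
T=np.eye(4);T[:3,:3]=R.from_rotvec(s["eef_rot"]).as_matrix();T[:3,3]=s["tool_pos"];T=T@c["hand_eye"]
print(onz(c,[(319,225)],.19,T),T[:3,3],R.from_rotvec(s["eef_rot"]).as_matrix())
print(proj(c,[[.536,-.173,.19],[.536,-.173,.01]],T))
```

```text
[[ 0.53747018 -0.17378437  0.19      ]] [ 0.47230741 -0.15557031  0.41468692] [[ 2.93729272e-01  9.55888420e-01 -6.65973291e-04]
 [ 9.55888345e-01 -2.93729665e-01 -5.96796145e-04]
 [-7.66086636e-04 -4.61299609e-04 -9.99999600e-01]]
[[319.47298799 222.69351058]
 [318.19845992 179.91892253]]
```

The wrist ray gives (0.537, -0.174), which agrees with the other cameras. I'll descend and grip.

>>> servo_tool([
  {"delta_pos":[1,1,-25],"angular":[0,0,0],"jaw":0},
  {"delta_pos":[1,1,-60],"angular":[0,0,0],"jaw":0},
  {"delta_pos":[1,1,-95],"angular":[0,0,0],"jaw":0},
  {"delta_pos":[1,1,-116],"angular":[0,0,0],"jaw":0},
  {"delta_pos":[1,1,-116],"angular":[0,0,0],"jaw":0},
  {"delta_pos":[1,1,-116],"angular":[0,0,0],"jaw":0.4},
  {"delta_pos":[1,1,-116],"angular":[0,0,0],"jaw":0.7},
  {"delta_pos":[1,1,-116],"angular":[0,0,0],"jaw":1},
  {"delta_pos":[1,1,-116],"angular":[0,0,0],"jaw":1},
  {"delta_pos":[1,1,-116],"angular":[0,0,0],"jaw":1},
], grip_force=40)

```text
time_s: 3.95
tool_pos: [0.5375, -0.1719, 0.1367]
eef_rot: [2.523, 1.872, 0.0]
wrist_force: [1.2, 1.1, 0.2]
width: 0.0451
```

>>> servo_tool([
  {"delta_pos":[0,0,0],"angular":[0,0,0],"jaw":1},
  {"delta_pos":[0,0,0],"angular":[0,0,0],"jaw":1},
  {"delta_pos":[0,0,5],"angular":[0,0,0],"jaw":1},
  {"delta_pos":[0,0,15],"angular":[0,0,0],"jaw":1},
  {"delta_pos":[0,0,30],"angular":[0,0,0],"jaw":1},
  {"delta_pos":[0,0,30],"angular":[0,0,0],"jaw":1},
])

```text
time_s: 4.7
tool_pos: [0.5386, -0.1723, 0.1685]
eef_rot: [2.52, 1.871, 0.004]
wrist_force: [-0.5, 0.5, -1.0]
width: 0.0172
```

```bash
python3 wl.py w3
python3 - <<'E'
from bench import *
import cv2,numpy as np
from bench import imaging
a=imaging.read_camera("scene")["img"][80:230,190:330];b=imaging.read_camera("top")["img"][80:230,340:480]
cv2.imwrite("pics/l3.png",cv2.resize(np.hstack([a,b])[:,:,::-1],None,fx=2.8,fy=2.8))
E
```

```text
{'time_s': np.float64(4.7), 'joint_pos': array([-0.0451,  0.3529,  0.3557,  1.8773, -0.1509,  0.9336,  1.6572]), 'joint_vel': array([ 0.0006,  0.0182, -0.006 ,  0.0267, -0.0046, -0.0084,  0.0007]), 'tool_pos': array([ 0.5386, -0.1723,  0.1685]), 'eef_rot': array([2.5205, 1.8708, 0.004 ]), 'wrist_force': array([-0.4871,  0.4596, -0.9904]), 'ft_torque': array([-0.0032, -0.036 ,  0.0221]), 'width': np.float64(0.0172)}
```

View pics/l3.png

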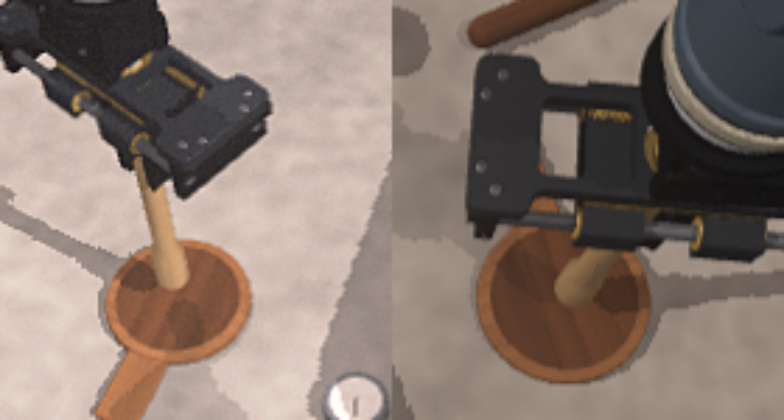

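View pics/w3.png

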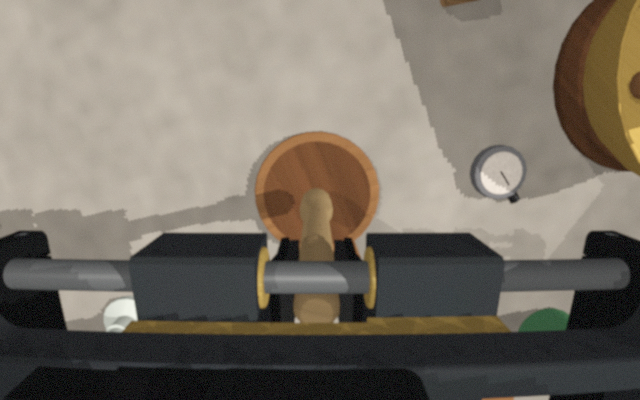

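The stick is held (width 17.2 mm) and lifted. I'll check how high the foot is and whether it tilts, since the lift may have begun just as the fingers closed.

```bash
cat > foot.py <<'E'
import sys,cv2,numpy as np
from bench import get_state, imaging
from h import *
n=sys.argv[1];x,y,z=map(float,sys.argv[2:5]);out=[]
a=np.linspace(0,2*np.pi,72)
for cam in("scene","top"):
    c=imaging.read_camera(cam); P=np.c_[x+.013*np.cos(a),y+.013*np.sin(a),np.full(72,z)]
    p0=proj(c,[[x,y,z]])[0].astype(int);x0,y0=p0-[35,55]
    im=cv2.resize(c["img"][y0:y0+75,x0:x0+70,::-1],None,fx=5,fy=5,interpolation=cv2.INTER_NEAREST).copy()
    for zz,col in((0,(0,255,0)),(.032,(255,0,0))):
        for p in proj(c,P+[0,0,zz]): cv2.circle(im,tuple(int(v) for v in (p-[x0,y0]+.5)*5),1,col,-1)
    out.append(im)
cv2.imwrite(f"pics/{n}.png",np.hstack(out))
E
python3 foot.py f1 .5386 -.1723 .0423
```

```text
(no output)
```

View pics/f1.png

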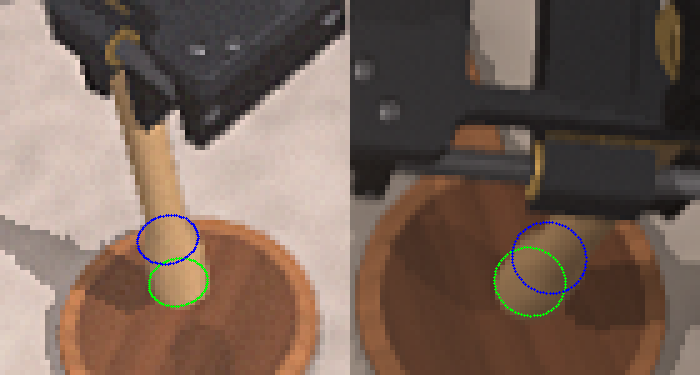

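The predicted foot outline matches the image to about 1 mm with no visible tilt. Foot underside = TCP z − 0.127. I'll raise it and carry it to the bowl's centre.

>>> servo_tool([
  {"delta_pos":[0,0,30],"angular":[0,0,0],"jaw":1},
  {"delta_pos":[0,5,65],"angular":[0,0,0],"jaw":1},
  {"delta_pos":[-2,30,87],"angular":[0,0,0],"jaw":1},
  {"delta_pos":[-4,75,87],"angular":[0,0,0],"jaw":1},
  {"delta_pos":[-7,125,87],"angular":[0,0,0],"jaw":1},
  {"delta_pos":[-10,175,87],"angular":[0,0,0],"jaw":1},
  {"delta_pos":[-13,225,87],"angular":[0,0,0],"jaw":1},
  {"delta_pos":[-16,275,87],"angular":[0,0,0],"jaw":1},
  {"delta_pos":[-18,312,87],"angular":[0,0,0],"jaw":1},
  {"delta_pos":[-18,328,87],"angular":[0,0,0],"jaw":1},
])

```text
time_s: 6.2
tool_pos: [0.5188, 0.1584, 0.2531]
eef_rot: [-2.519, -1.876, 0.001]
wrist_force: [-0.4, -0.5, -0.7]
width: 0.0169
```

>>> servo_tool([
  {"delta_pos":[0,0,0],"angular":[0,0,0],"jaw":1},
  {"delta_pos":[0,0,0],"angular":[0,0,0],"jaw":1},
])

```text
time_s: 6.45
tool_pos: [0.5198, 0.1538, 0.2534]
eef_rot: [2.525, 1.868, -0.001]
wrist_force: [0.4, -0.1, -1.3]
width: 0.017
```

```bash
python3 wl.py w4
python3 - <<'E'
from bench import imaging
import cv2
cv2.imwrite("pics/s4.png",cv2.resize(imaging.read_camera("scene")["img"][90:290,300:500,::-1],None,fx=3,fy=3))
E
```

```text
{'time_s': np.float64(6.45), 'joint_pos': array([-0.5239,  0.2225,  0.1884,  1.8208, -0.0452,  1.1031,  0.9543]), 'joint_vel': array([ 0.0064, -0.0042,  0.0006,  0.0003, -0.0045, -0.0008, -0.0041]), 'tool_pos': array([0.5198, 0.1538, 0.2534]), 'eef_rot': array([ 2.5249e+00,  1.8680e+00, -1.3000e-03]), 'wrist_force': array([ 0.3536, -0.0899, -1.3312]), 'ft_torque': array([-0.0374, -0.019 ,  0.0107]), 'width': np.float64(0.017)}
```

View pics/w4.png

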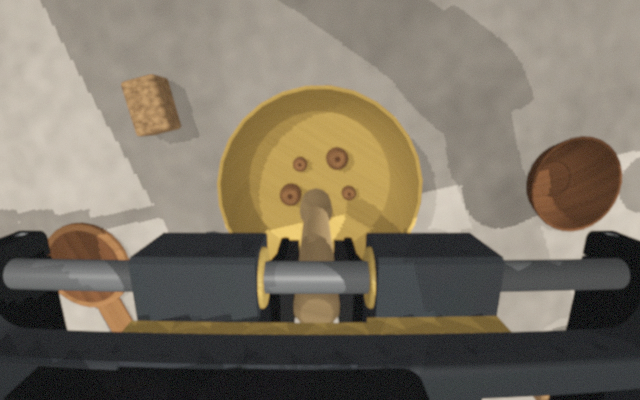

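View pics/s4.png

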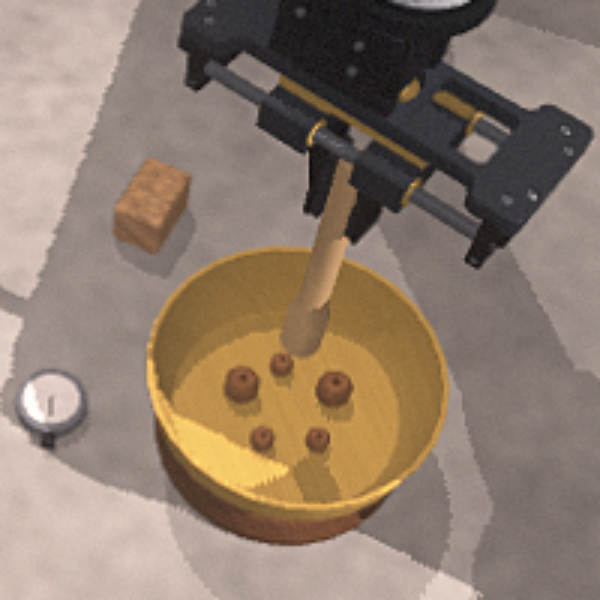

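The stick hangs over the bowl's centre and all five beads lie around a free middle. I'll lower it.

>>> servo_tool([
  {"delta_pos":[1,2,-10],"angular":[0,0,0],"jaw":1},
  {"delta_pos":[1,2,-25],"angular":[0,0,0],"jaw":1},
  {"delta_pos":[1,2,-40],"angular":[0,0,0],"jaw":1},
  {"delta_pos":[1,2,-55],"angular":[0,0,0],"jaw":1},
  {"delta_pos":[1,2,-70],"angular":[0,0,0],"jaw":1},
  {"delta_pos":[1,2,-79],"angular":[0,0,0],"jaw":1},
  {"delta_pos":[1,2,-83],"angular":[0,0,0],"jaw":1},
  {"delta_pos":[1,2,-83],"angular":[0,0,0],"jaw":1},
])

```text
time_s: 7.55
tool_pos: [0.5206, 0.1581, 0.1706]
eef_rot: [2.523, 1.872, 0.0]
wrist_force: [1.3, 0.2, -1.1]
width: 0.0176
```

```bash
python3 wl.py w5
python3 - <<'E'
from bench import imaging
import cv2,numpy as np
cv2.imwrite("pics/s5.png",cv2.resize(imaging.read_camera("scene")["img"][90:290,300:500,::-1],None,fx=3,fy=3))
# round circle points, clockwise, 20/turn, r=29 starting angle 20deg
for k in range(41):
    a=np.radians(20-18*k); r=29*min(1,.45+k*.08) ; print(k,np.round([r*np.cos(a),r*np.sin(a)]).astype(int).tolist(),end=' ')
E
```

```text
{'time_s': np.float64(7.55), 'joint_pos': array([-0.5155,  0.3096,  0.1763,  1.9129, -0.067 ,  0.9246,  0.97  ]), 'joint_vel': array([-0.0009, -0.0108,  0.0021, -0.0095,  0.0015,  0.0016, -0.0006]), 'tool_pos': array([0.5206, 0.1581, 0.1706]), 'eef_rot': array([2.5226e+00, 1.8724e+00, 2.0000e-04]), 'wrist_force': array([ 1.2767,  0.2082, -1.1273]), 'ft_torque': array([0.0092, 0.0299, 0.036 ]), 'width': np.float64(0.0176)}
0 [12, 4] 1 [15, 1] 2 [17, -5] 3 [17, -11] 4 [14, -18] 5 [8, -23] 6 [1, -27] 7 [-8, -28] 8 [-16, -24] 9 [-23, -18] 10 [-27, -10] 11 [-29, -1] 12 [-28, 8] 13 [-24, 16] 14 [-18, 23] 15 [-10, 27] 16 [-1, 29] 17 [8, 28] 18 [16, 24] 19 [23, 18] 20 [27, 10] 21 [29, 1] 22 [28, -8] 23 [24, -16] 24 [18, -23] 25 [10, -27] 26 [1, -29] 27 [-8, -28] 28 [-16, -24] 29 [-23, -18] 30 [-27, -10] 31 [-29, -1] 32 [-28, 8] 33 [-24, 16] 34 [-18, 23] 35 [-10, 27] 36 [-1, 29] 37 [8, 28] 38 [16, 24] 39 [23, 18] 40 [27, 10]
```

View pics/s5.png

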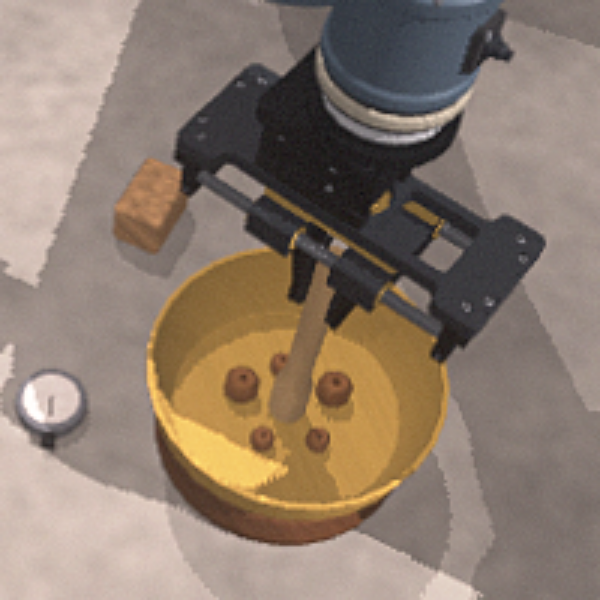

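The foot sits in the free middle, just above the floor, with no contact force. I'll spiral out and stir clockwise at a 29 mm radius, 20 rows per turn.

>>> servo_tool([
  {"delta_pos":[12,4,0],"angular":[0,0,0],"jaw":1},
  {"delta_pos":[15,1,0],"angular":[0,0,0],"jaw":1},
  {"delta_pos":[17,-5,0],"angular":[0,0,0],"jaw":1},
  {"delta_pos":[17,-11,0],"angular":[0,0,0],"jaw":1},
  {"delta_pos":[14,-18,0],"angular":[0,0,0],"jaw":1},
  {"delta_pos":[8,-23,0],"angular":[0,0,0],"jaw":1},
  {"delta_pos":[1,-27,0],"angular":[0,0,0],"jaw":1},
  {"delta_pos":[-8,-28,0],"angular":[0,0,0],"jaw":1},
  {"delta_pos":[-16,-24,0],"angular":[0,0,0],"jaw":1},
  {"delta_pos":[-23,-18,0],"angular":[0,0,0],"jaw":1},
])

```text
time_s: 8.9
tool_pos: [0.4968, 0.1407, 0.1706]
eef_rot: [-2.522, -1.873, -0.0]
wrist_force: [-0.3, 0.3, -0.9]
width: 0.0172
```

>>> servo_tool([
  {"delta_pos":[-4,8,0],"angular":[0,0,0],"jaw":1},
  {"delta_pos":[-6,17,0],"angular":[0,0,0],"jaw":1},
  {"delta_pos":[-5,26,0],"angular":[0,0,0],"jaw":1},
  {"delta_pos":[-1,34,0],"angular":[0,0,0],"jaw":1},
  {"delta_pos":[5,41,0],"angular":[0,0,0],"jaw":1},
  {"delta_pos":[13,45,0],"angular":[0,0,0],"jaw":1},
  {"delta_pos":[22,47,0],"angular":[0,0,0],"jaw":1},
  {"delta_pos":[31,46,0],"angular":[0,0,0],"jaw":1},
  {"delta_pos":[39,42,0],"angular":[0,0,0],"jaw":1},
  {"delta_pos":[46,36,0],"angular":[0,0,0],"jaw":1},
])

```text
time_s: 10.15
tool_pos: [0.544, 0.1755, 0.1705]
eef_rot: [2.523, 1.872, -0.0]
wrist_force: [-0.9, -0.5, -0.5]
width: 0.0172
```

```bash
python3 wl.py w6
python3 - <<'E'
from bench import imaging
import cv2,numpy as np
cv2.imwrite("pics/s6.png",cv2.resize(imaging.read_camera("scene")["img"][90:290,300:500,::-1],None,fx=3,fy=3))
E
```

```text
{'time_s': np.float64(10.15), 'joint_pos': array([-0.5197,  0.3524,  0.1701,  1.8502, -0.072 ,  0.945 ,  0.9589]), 'joint_vel': array([ 0.1069,  0.0552,  0.0265, -0.0814, -0.0197,  0.0293,  0.1323]), 'tool_pos': array([0.544 , 0.1755, 0.1705]), 'eef_rot': array([ 2.5230e+00,  1.8718e+00, -2.0000e-04]), 'wrist_force': array([-0.8696, -0.4737, -0.5166]), 'ft_torque': array([-0.0238, -0.0469, -0.0326]), 'width': np.float64(0.0172)}
```

View pics/s6.png

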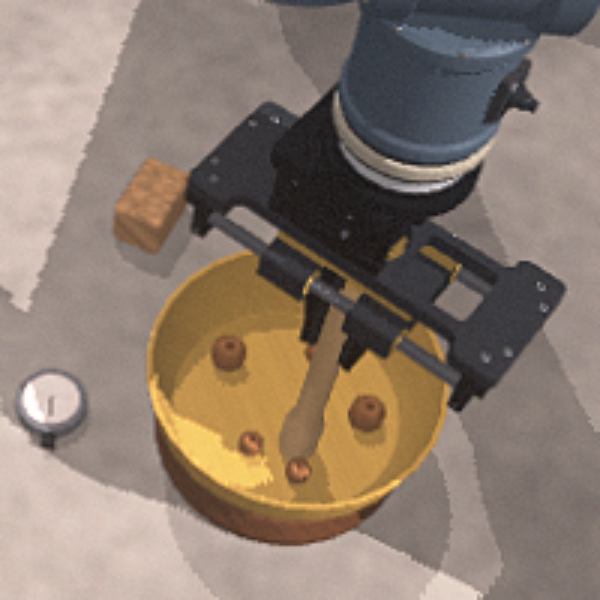

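After about a turn, both large beads have clearly moved: crop (242,384)→(229,352) and (335,388)→(367,412). I'll do two more full turns.

>>> servo_tool([
  {"delta_pos":[4,-8,0],"angular":[0,0,0],"jaw":1},
  {"delta_pos":[6,-17,0],"angular":[0,0,0],"jaw":1},
  {"delta_pos":[5,-26,0],"angular":[0,0,0],"jaw":1},
  {"delta_pos":[1,-34,0],"angular":[0,0,0],"jaw":1},
  {"delta_pos":[-5,-41,0],"angular":[0,0,0],"jaw":1},
  {"delta_pos":[-13,-45,0],"angular":[0,0,0],"jaw":1},
  {"delta_pos":[-22,-47,0],"angular":[0,0,0],"jaw":1},
  {"delta_pos":[-31,-46,0],"angular":[0,0,0],"jaw":1},
  {"delta_pos":[-39,-42,0],"angular":[0,0,0],"jaw":1},
  {"delta_pos":[-46,-36,0],"angular":[0,0,0],"jaw":1},
])

```text
time_s: 11.5
tool_pos: [0.4969, 0.1407, 0.1706]
eef_rot: [-2.522, -1.873, -0.0]
wrist_force: [0.5, -0.2, -0.7]
width: 0.0168
```

>>> servo_tool([
  {"delta_pos":[-4,8,0],"angular":[0,0,0],"jaw":1},
  {"delta_pos":[-6,17,0],"angular":[0,0,0],"jaw":1},
  {"delta_pos":[-5,26,0],"angular":[0,0,0],"jaw":1},
  {"delta_pos":[-1,34,0],"angular":[0,0,0],"jaw":1},
  {"delta_pos":[5,41,0],"angular":[0,0,0],"jaw":1},
  {"delta_pos":[13,45,0],"angular":[0,0,0],"jaw":1},
  {"delta_pos":[22,47,0],"angular":[0,0,0],"jaw":1},
  {"delta_pos":[31,46,0],"angular":[0,0,0],"jaw":1},
  {"delta_pos":[39,42,0],"angular":[0,0,0],"jaw":1},
  {"delta_pos":[46,36,0],"angular":[0,0,0],"jaw":1},
])

```text
time_s: 12.75
tool_pos: [0.544, 0.1755, 0.1705]
eef_rot: [2.523, 1.872, -0.0]
wrist_force: [-0.7, -0.1, -0.6]
width: 0.0172
```

>>> servo_tool([
  {"delta_pos":[4,-8,0],"angular":[0,0,0],"jaw":1},
  {"delta_pos":[6,-17,0],"angular":[0,0,0],"jaw":1},
  {"delta_pos":[5,-26,0],"angular":[0,0,0],"jaw":1},
  {"delta_pos":[1,-34,0],"angular":[0,0,0],"jaw":1},
  {"delta_pos":[-5,-41,0],"angular":[0,0,0],"jaw":1},
  {"delta_pos":[-13,-45,0],"angular":[0,0,0],"jaw":1},
  {"delta_pos":[-22,-47,0],"angular":[0,0,0],"jaw":1},
  {"delta_pos":[-31,-46,0],"angular":[0,0,0],"jaw":1},
  {"delta_pos":[-39,-42,0],"angular":[0,0,0],"jaw":1},
  {"delta_pos":[-46,-36,0],"angular":[0,0,0],"jaw":1},
])

```text
time_s: 14.0
tool_pos: [0.4968, 0.1408, 0.1706]
eef_rot: [-2.522, -1.873, -0.0]
wrist_force: [-0.5, 0.3, -1.6]
width: 0.0169
```

>>> servo_tool([
  {"delta_pos":[-4,8,0],"angular":[0,0,0],"jaw":1},
  {"delta_pos":[-6,17,0],"angular":[0,0,0],"jaw":1},
  {"delta_pos":[-5,26,0],"angular":[0,0,0],"jaw":1},
  {"delta_pos":[-1,34,0],"angular":[0,0,0],"jaw":1},
  {"delta_pos":[5,41,0],"angular":[0,0,0],"jaw":1},
  {"delta_pos":[13,45,0],"angular":[0,0,0],"jaw":1},
  {"delta_pos":[22,47,0],"angular":[0,0,0],"jaw":1},
  {"delta_pos":[31,46,0],"angular":[0,0,0],"jaw":1},
  {"delta_pos":[39,42,0],"angular":[0,0,0],"jaw":1},
  {"delta_pos":[46,36,0],"angular":[0,0,0],"jaw":1},
])

```text
time_s: 15.25
tool_pos: [0.544, 0.1754, 0.1705]
eef_rot: [2.523, 1.872, -0.0]
wrist_force: [-0.4, -0.0, -0.5]
width: 0.0171
```

>>> servo_tool([
  {"delta_pos":[4,-8,0],"angular":[0,0,0],"jaw":1},
  {"delta_pos":[6,-17,0],"angular":[0,0,0],"jaw":1},
  {"delta_pos":[5,-26,0],"angular":[0,0,0],"jaw":1},
  {"delta_pos":[1,-34,0],"angular":[0,0,0],"jaw":1},
  {"delta_pos":[1,-34,0],"angular":[0,0,0],"jaw":1},
  {"delta_pos":[1,-34,5],"angular":[0,0,0],"jaw":1},
  {"delta_pos":[1,-34,25],"angular":[0,0,0],"jaw":1},
  {"delta_pos":[1,-34,55],"angular":[0,0,0],"jaw":1},
  {"delta_pos":[1,-34,85],"angular":[0,0,0],"jaw":1},
  {"delta_pos":[1,-34,85],"angular":[0,0,0],"jaw":1},
])

```text
time_s: 16.5
tool_pos: [0.546, 0.1431, 0.2583]
eef_rot: [2.521, 1.872, 0.009]
wrist_force: [-0.1, -0.7, -1.5]
width: 0.0171
```

```bash
python3 wl.py w7
python3 - <<'E'
from bench import imaging
import cv2,numpy as np
cv2.imwrite("pics/s7.png",cv2.resize(imaging.read_camera("scene")["img"][90:290,300:500,::-1],None,fx=3,fy=3))
E
```

```text
{'time_s': np.float64(16.5), 'joint_pos': array([-0.479 ,  0.2529,  0.1816,  1.7696, -0.0509,  1.1175,  0.9968]), 'joint_vel': array([ 0.0014,  0.0342, -0.0044,  0.0604, -0.0026, -0.0135,  0.0006]), 'tool_pos': array([0.546 , 0.1431, 0.2583]), 'eef_rot': array([2.5208, 1.8725, 0.0093]), 'wrist_force': array([-0.1333, -0.6628, -1.4944]), 'ft_torque': array([ 0.0152, -0.0108, -0.0162]), 'width': np.float64(0.0171)}
```

View pics/s7.png

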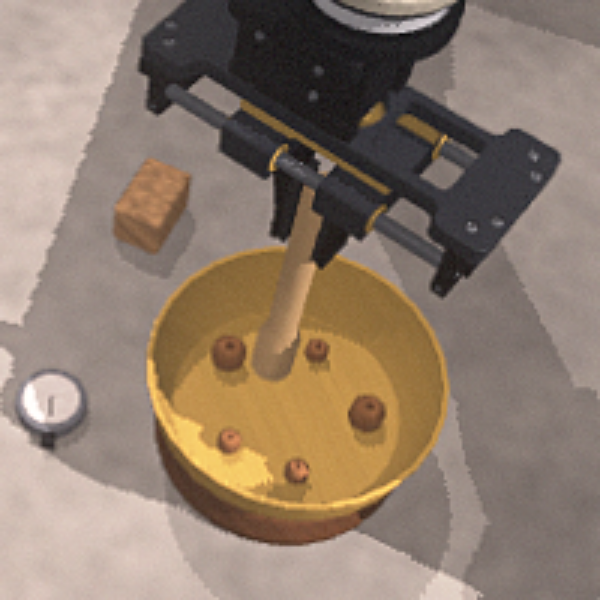

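View pics/w7.png

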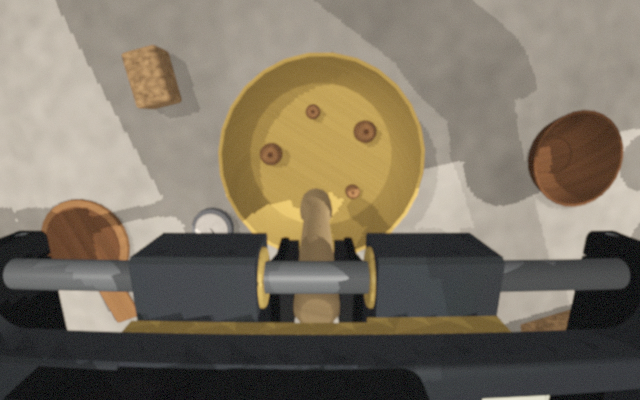

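All five beads are in the bowl and the stick is straight in the grip. I'll measure the bead shifts while carrying the stick back above its spot.

>>> servo_tool([
  {"delta_pos":[0,-20,0],"angular":[0,0,0],"jaw":1},
  {"delta_pos":[-1,-60,0],"angular":[0,0,0],"jaw":1},
  {"delta_pos":[-2,-105,0],"angular":[0,0,0],"jaw":1},
  {"delta_pos":[-3,-150,0],"angular":[0,0,0],"jaw":1},
  {"delta_pos":[-4,-195,0],"angular":[0,0,0],"jaw":1},
  {"delta_pos":[-5,-240,0],"angular":[0,0,0],"jaw":1},
  {"delta_pos":[-6,-280,0],"angular":[0,0,0],"jaw":1},
  {"delta_pos":[-7,-305,0],"angular":[0,0,0],"jaw":1},
  {"delta_pos":[-7,-313,0],"angular":[0,0,0],"jaw":1},
  {"delta_pos":[-7,-313,0],"angular":[0,0,0],"jaw":1},
])

```text
time_s: 17.85
tool_pos: [0.5369, -0.1712, 0.2549]
eef_rot: [-2.523, -1.87, 0.001]
wrist_force: [-0.4, 0.6, -1.4]
width: 0.0174
```

>>> servo_tool([
  {"delta_pos":[0,0,-20],"angular":[0,0,0],"jaw":1},
  {"delta_pos":[0,0,-50],"angular":[0,0,0],"jaw":1},
  {"delta_pos":[0,0,-80],"angular":[0,0,0],"jaw":1},
  {"delta_pos":[0,0,-100],"angular":[0,0,0],"jaw":1},
  {"delta_pos":[0,0,-103],"angular":[0,0,0],"jaw":1},
  {"delta_pos":[0,0,-103],"angular":[0,0,0],"jaw":1},
])

```text
time_s: 18.6
tool_pos: [0.5379, -0.1702, 0.153]
eef_rot: [2.521, 1.874, 0.001]
wrist_force: [-0.3, 0.1, -1.0]
width: 0.0169
```

```bash
python3 wl.py w8
python3 - <<'E'
from h import *
import pickle
d=pickle.load(open("cams.pkl","rb"))["scene"]
p=np.array([(242,384),(335,388),(229,352),(367,412)])/3+[300,90]
P=onz(d,p,.05);print(P-[.521,.156,0],np.linalg.norm(P[2:]-P[:2],axis=1))
E
python3 foot.py f8 .5375 -.172 .0253
```

```text
{'time_s': np.float64(18.6), 'joint_pos': array([-0.0287,  0.3695,  0.3319,  1.8917, -0.1508,  0.904 ,  1.6543]), 'joint_vel': array([ 0.0027, -0.0136,  0.0096, -0.0139,  0.0012,  0.0003, -0.002 ]), 'tool_pos': array([ 0.5379, -0.1702,  0.153 ]), 'eef_rot': array([2.5213e+00, 1.8740e+00, 9.0000e-04]), 'wrist_force': array([-0.2808,  0.1013, -1.025 ]), 'ft_torque': array([0.0041, 0.0018, 0.0139]), 'width': np.float64(0.0169)}
[[ 7.31040383e-05 -3.15367670e-02  5.00000000e-02]
 [-2.32483709e-02  2.81049478e-02  5.00000000e-02]
 [-2.03375870e-02 -4.85931490e-02  5.00000000e-02]
 [-1.43110373e-02  5.38761218e-02  5.00000000e-02]] [0.02659918 0.0272769 ]
```

View pics/f8.png

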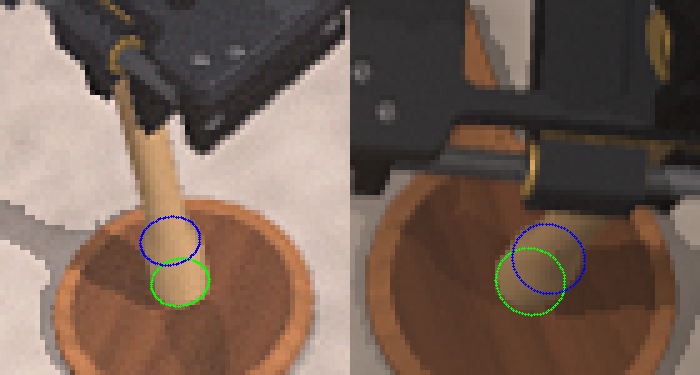

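Both large beads moved about 27 mm and are still inside. The stick is upright roughly 16 mm above its rest, so I'll lower it gently to contact.

>>> servo_tool([
  {"delta_pos":[0,-2,-6],"angular":[0,0,0],"jaw":1},
  {"delta_pos":[0,-2,-11],"angular":[0,0,0],"jaw":1},
  {"delta_pos":[0,-2,-13],"angular":[0,0,0],"jaw":1},
  {"delta_pos":[0,-2,-14],"angular":[0,0,0],"jaw":1},
  {"delta_pos":[0,-2,-14],"angular":[0,0,0],"jaw":1},
])

```text
time_s: 19.38
tool_pos: [0.5374, -0.173, 0.1392]
eef_rot: [-2.523, -1.872, -0.0]
wrist_force: [-2.2, 0.6, 4.6]
width: 0.0171
```

>>> servo_tool([
  {"delta_pos":[0,0,-1],"angular":[0,0,0],"jaw":1},
  {"delta_pos":[0,0,-1],"angular":[0,0,0],"jaw":1},
  {"delta_pos":[0,0,-1],"angular":[0,0,0],"jaw":1},
])

```text
time_s: 19.75
tool_pos: [0.5377, -0.1732, 0.1392]
eef_rot: [2.523, 1.872, 0.001]
wrist_force: [-3.2, 0.6, 9.9]
width: 0.017
```

The foot is in contact at TCP z≈0.139 (about 10 N). I'll ease off 1 mm, then open gradually.

>>> servo_tool([
  {"delta_pos":[0,0,1],"angular":[0,0,0],"jaw":1},
  {"delta_pos":[0,0,1],"angular":[0,0,0],"jaw":1},
  {"delta_pos":[0,0,1],"angular":[0,0,0],"jaw":0.76},
  {"delta_pos":[0,0,1],"angular":[0,0,0],"jaw":0.72},
  {"delta_pos":[0,0,1],"angular":[0,0,0],"jaw":0.65},
  {"delta_pos":[0,0,1],"angular":[0,0,0],"jaw":0.5},
  {"delta_pos":[0,0,1],"angular":[0,0,0],"jaw":0.2},
  {"delta_pos":[0,0,1],"angular":[0,0,0],"jaw":0},
  {"delta_pos":[0,0,1],"angular":[0,0,0],"jaw":0},
  {"delta_pos":[0,0,1],"angular":[0,0,0],"jaw":0},
])

```text
time_s: 21.0
tool_pos: [0.5375, -0.1729, 0.1386]
eef_rot: [-2.523, -1.872, -0.0]
wrist_force: [0.5, -0.5, -0.4]
width: 0.0722
```

>>> servo_tool([
  {"delta_pos":[0,0,0],"angular":[0,0,0],"jaw":0},
  {"delta_pos":[0,0,0],"angular":[0,0,0],"jaw":0},
])

```text
time_s: 21.25
tool_pos: [0.5375, -0.1729, 0.1386]
eef_rot: [-2.523, -1.872, -0.0]
wrist_force: [-0.5, -0.3, -0.4]
width: 0.0855
```

```bash
python3 wl.py w9
```

```text
{'time_s': np.float64(21.25), 'joint_pos': array([-0.0199,  0.3882,  0.3283,  1.9034, -0.1598,  0.8751,  1.6655]), 'joint_vel': array([-0.0017, -0.0025, -0.0003, -0.0024,  0.0006, -0.0005, -0.0011]), 'tool_pos': array([ 0.5375, -0.1729,  0.1386]), 'eef_rot': array([-2.5226e+00, -1.8724e+00, -1.0000e-04]), 'wrist_force': array([-0.4708, -0.3247, -0.3507]), 'ft_torque': array([-0.0228,  0.0201,  0.0434]), 'width': np.float64(0.0855)}
```

View pics/w9.png

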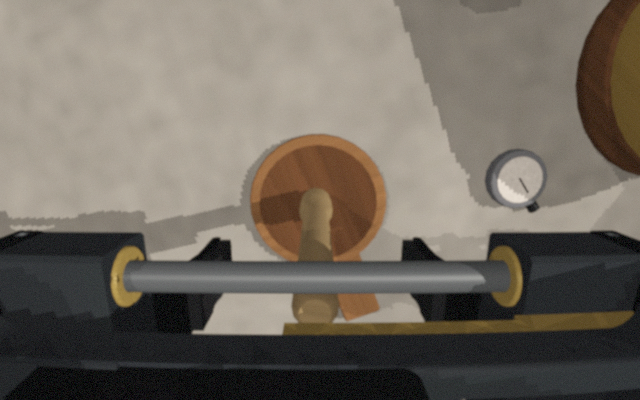

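The stick stands free between the open fingers (foot near (316,200), top near (316,305)). I'll retract straight up, then move aside so the cameras can see it.

>>> servo_tool([
  {"delta_pos":[0,0,15],"angular":[0,0,0],"jaw":0},
  {"delta_pos":[0,0,40],"angular":[0,0,0],"jaw":0},
  {"delta_pos":[0,0,70],"angular":[0,0,0],"jaw":0},
  {"delta_pos":[0,0,100],"angular":[0,0,0],"jaw":0},
  {"delta_pos":[0,0,120],"angular":[0,0,0],"jaw":0},
  {"delta_pos":[0,30,125],"angular":[0,0,0],"jaw":0},
  {"delta_pos":[0,70,125],"angular":[0,0,0],"jaw":0},
  {"delta_pos":[0,110,125],"angular":[0,0,0],"jaw":0},
  {"delta_pos":[0,140,125],"angular":[0,0,0],"jaw":0},
  {"delta_pos":[0,140,125],"angular":[0,0,0],"jaw":0},
])

```text
time_s: 22.55
tool_pos: [0.5377, -0.0301, 0.2646]
eef_rot: [-2.518, -1.879, -0.003]
wrist_force: [-0.6, -0.7, -0.2]
width: 0.0871
```

```bash
python3 wl.py w10; python3 foot.py f10 .536 -.173 .01
python3 - <<'E'
from bench import imaging
import cv2
for n in("scene","top"): cv2.imwrite(f"pics/{n}10.png",imaging.read_camera(n)["img"][:,:,::-1])
E
```

```text
{'time_s': np.float64(22.55), 'joint_pos': array([-0.2569,  0.2072,  0.2785,  1.8187, -0.064 ,  1.1231,  1.3258]), 'joint_vel': array([ 0.0334,  0.0031,  0.055 ,  0.0011,  0.0253, -0.0034,  0.0153]), 'tool_pos': array([ 0.5377, -0.0301,  0.2646]), 'eef_rot': array([-2.5177, -1.8788, -0.0026]), 'wrist_force': array([-0.6144, -0.6633, -0.2012]), 'ft_torque': array([-0.0745,  0.0279,  0.0015]), 'width': np.float64(0.0871)}
```

View pics/scene10.png

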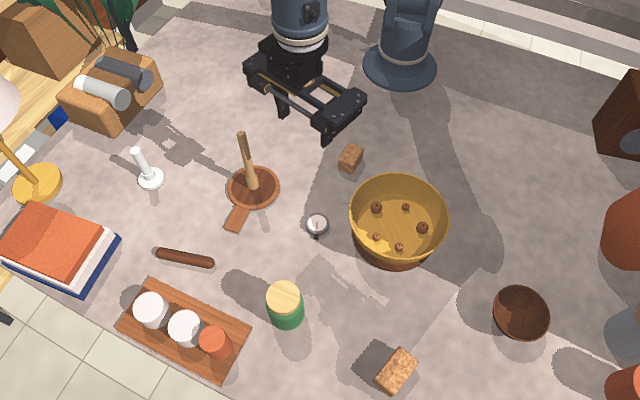

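View pics/f10.png

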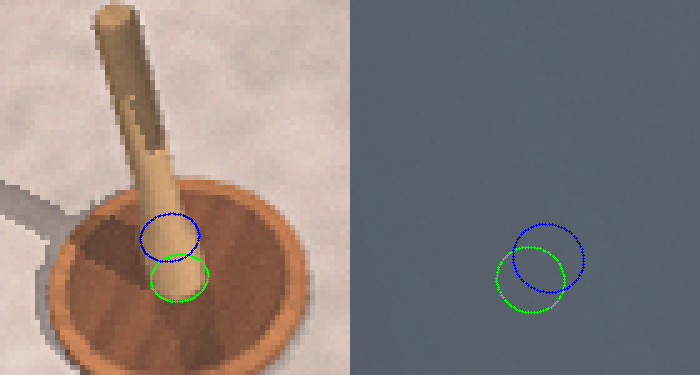

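View pics/w10.png

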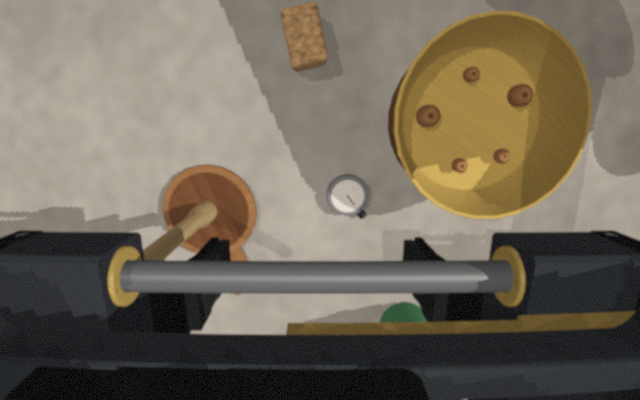

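The scene view shows the stick upright at its original pixels: foot near (252,187), top near (241,132). All five beads are in the bowl, and the gripper is clear and still. I'm handing in.

```bash
python3 -c "
from bench import robot
print(robot.hand_in())"
```

```text
the job is handed in; nothing more can be done
None
```

The stick is back upright on its spot on the rest, released and standing free. I stirred the beads for about three clockwise turns, and both large beads were pushed about 27 mm (needed: more than 8 mm). The job took about 22.6 s of the 64 s allowed, and I handed it in without getting a verdict.

- **Stirring:** I used a 29 mm circle. Just after lifting I took the foot to be about 7 mm above the bowl floor. The contact height when I put the stick back showed it had been about 2.5 mm lower in the grip, so the foot was really 4–5 mm above the floor, still under 15.
- **Beads:** the last pictures show all five beads inside the bowl.
- **Stick's final place:** the scene camera shows it upright with its foot at the same pixels as before, within about 2 mm of where it started.
- **Forces:** the highest wrist reading I saw was about 10 N, when the foot touched the rest. I read it only at the end of each move.
- **Checks that failed or disagreed:** the top camera was blocked by the arm at the final check, so the final position rests on the scene and wrist views. My first two move calls were refused for missing keys, but nothing moved.

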